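# Seat a plaster test bar in the length comparator and hold it for the reading

## Task

Lift the white plaster test bar off the bench and lay it lengthwise between the guide rails of the length comparator, with its end still clear of the sprung brass plunger. Then slide it along the bed against the plunger until its end meets the dark steel stop plate, and finish while still holding it pressed firmly against that stop for the dial reading (if let go, the spring drives it back off the stop). Do not ram it, and leave the red bar, the jar and the mug where they are.

Things in the scene. Friction and masses are not known exactly. Their poses are not given: they have to be found in the camera images.
- white_bar_center (a point): centre of the white plaster test bar, a loose block 160 x 40 x 40 mm (about 0.3 kg) lying on the bench; this point is half-way up, 20 mm above its underside. x axis along its 160 mm length, z up. Its two ends are alike, so either may lead.
- white_bar: the same white bar; origin at the centre of its underside, axes as above
- comparator: length comparator fixed to the bench: grey base 318 x 100 mm; at its far (+x) end a grey housing 70 mm wide, 62 mm high, with a tilted dial rising to about 105 mm. Origin at bench height, straight below the centre of a bar that is fully home against the stop. +x axis along the bed = the direction in which the bar is pushed; the channel is centred on y = 0.
- bed_mid (a point): on the bed surface, 16 mm above the bench, straight above the comparator's origin; axes as the comparator. The bed runs from x = -142 to +80 mm; two steel rails stand 7 mm above it with 50 mm between them, so a 40 mm bar has 5 mm play each side. A bar lying on the bed has its centre 20 mm above this point.
- stop_face (a point): on the front face of the hard stop (x = +80 mm in the comparator frame, 36 mm above the bench), in the middle of the hole through which the plunger comes: the leading end of the bar must meet this face. Axes as the comparator
- stop_plate: the dark steel stop plate, 56 mm wide, up to 58 mm above the bench, fixed to the comparator; origin and axes as the comparator's
- plunger_tip (a point): tip of the 12 mm brass plunger that sticks out of the stop plate towards the bar; 18 mm in front of the stop face at rest, 36 mm above the bench
- plunger (a joint): how far the plunger is pushed in, m: 0 at rest, 0.018 when the end of the bar is flush against the stop plate. Spring: about 2 N at first touch, 8.4 N at the stop (350 N/m); beyond that the stop takes the push. The red pointer on the dial turns with it.
- red_bar_center (a point): centre of a terracotta-red bar of the same size, 160 x 40 x 40 mm, lying beside the white one; bystander
- blue_jar_center (a point): centre of a small white jar with a blue lid, 50 mm across, 62 mm tall; bystander behind the bars
- white_mug_center (a point): on the axis of a white mug, half-way up; 79 mm across, 89 mm tall, 114 mm with its handle; bystander to the right of the comparator
Not all that is in view belongs to the job. There is more than one size of the white_bar; the job needs the larger.

How it is judged:
By the outcome, as a careful person would: the job done as asked, in the order asked, and still so for the second after the job is handed in, while the arm keeps its last pose, push and grip.
It also fails if it takes over 45 s, if anything falls off the work surface, if the arm or the gripper's body presses on something with over 40 N, if the wrist force passes 120 N, or if a joint passes its speed limit or range.

## Robot

A 6-joint arm with a two-finger parallel gripper is mounted at the origin on a cart in front of the work surface, level with it; the furniture and walls round the work are solid. World frame = base frame: x ahead of the robot, y to its left, z up, the work surface at z = 0. Lengths are in mm, angles in rad, forces in N, time in s.
With the tool pointing down it reaches from about 350 to 775 mm from the base axis. Payload 7.3 kg.
Tool frame: the origin (TCP) lies on the centre line of the jaws, within the pads' length; the fingertips stand 22 mm ahead of it and the grasp point (between the pads) lies 3 mm ahead of it; z points along the fingers, y is the direction in which the jaws open and shut (so a half turn about z gives the same grasp; the last joint's range is limited). The gripper opens to 92 mm and grips with 3 to 60 N. Pads are 19 mm wide; open, the fingers measure 130 mm over their backs; the gripper's body (75 mm by 190 mm) begins 47 mm behind the grasp point.
Start: joints at [1.07, 0.342, 1.524, -0, 1.275, -0.146], TCP at [182.372, 492.324, 248.741] pointing down, gripper open.
Joint ranges: [-2.53, 2.53], [-0.77, 2.02], [0.04, 2.7], [-1, 4.14], [0.28, 2.66], [-3.11, 3.11]. Speed limits (rad/s): [2.57, 2.57, 3.14, 3.14, 3.14, 3.14].

## Interface

Orientations are given as [roll, pitch, yaw] about the fixed x, y, z axes, in that order (R = Rz(yaw) Ry(pitch) Rx(roll)).
In Python, from plant import get_obs, capture, close_job gives the robot as it stands.
- The arm moves only by the tool carry_out, never from a script. Its arguments are lists of equal length, an entry for each row: "xyz": the shift along the tool's x, y, z scaled (see below), a list of three; "dr": the turn, a rotation vector about the tool's x, y, z scaled (see below), a list of three. A call has 1 to 8 rows; each row shifts and turns the commanded pose from where the row before left it, along the tool's axes as they then stand; what a row does not reach is not made up. The controller multiplies each number of a shift by 0.06 m and each number of a turn by 8 degrees. A row lasts 1/8 s, in which the tool goes at most 62.5 mm and 10.7 degrees, less where a joint would pass 70% of its speed; a pose out of reach is approached as far as the arm can. A call with a number of a shift or a turn outside -1 to 1 is refused whole. A call with a gripper value outside its range is refused whole. "gripper" is the gripper's target within -1 to 1 (fully open at 1, half-way at 0, shut at -1), set as the call begins (left out, the last holds). The fingers move at their own pace and stop on an object; the grip force is fixed at half the most. Time passes only in rows, so rows that do not move let the fingers close. It gives the time, the measured TCP pose, the force and the opening at its end, in the units of the state.
- get_obs(): the state, without advancing time (a new reading comes with each control period).
- capture(name): name is "scene" or "top" or "wrist"; returns a dict with "image" (384x512x3 uint8, blue, green, red), "fx", "fy", "cx", "cy" (pixels), "pose" (4x4, takes a point from camera to world coordinates). Camera axes: x right, y up, looking along -z (the intrinsics and any distortion apply to the point x, -y, -z); pixel columns grow to the right and rows downward; lengths in mm; the calibration is good to about 2 mm. A picture is of the moment at which its call begins. There is no depth.
- close_job(): hands the job in, once; it reports no verdict.
The state is a dict: "time": time; "joint_positions": joint angles; "dq": joint speeds; "tau": joint torques, N m; "tool_pos": TCP position; "tcp_rot": TCP orientation; "contact_force": force on the tool from outside, world axes, zero at the start; "moment": the same for the moment, N m; "grip_width": finger opening in mm.
Only numpy, scipy, OpenCV 4.12 (cv2) and the standard library are available. Lean on these libraries where they do the work, as an engineer would, in place of code of your own. Each camera call takes 0.05 s, during which the arm holds its last target.

## Working session

There is one attempt and no reset: what is moved stays moved. The work goes in short steps, Python scripts to look and compute and a tool call to move; the robot and the scene stay as the last step left them, time stands still between calls to the robot, and variables do not carry over. Pictures are saved under pics/ and viewed, and the job is handed in when it is done.

Besides the shell and the picture viewer there is one more tool, called after "Request:" as name(argument=value, ...), one argument or row to a line, values as JSON. carry_out: Moves the arm, as the interface text tells. Shifts and turns lie within -1 to 1; 1 stands for 0.06 m of shift or 8 degrees of turn. Its arguments: {"type":"object","properties":{"xyz":{"type":"array"},"dr":{"type":"array"},"gripper":{"type":"number"}},"required":["xyz","dr"]}

```bash
mkdir -p pics; ls
python3 - <<'E'
from plant import get_obs,capture
import cv2,json
o=get_obs();print(o)
for n in("scene","top","wrist"):
    c=capture(n);cv2.imwrite(f"pics/{n}0.png",c["image"]);print(n,{k:(v.tolist() if hasattr(v,'tolist') else v) for k,v in c.items() if k!="image"})
E
```

```text
pics
{'time': 0.0, 'joint_positions': array([ 1.07000703e+00,  3.42675717e-01,  1.52501483e+00,  6.96048652e-08,
        1.27536235e+00, -1.46006884e-01]), 'dq': array([-0.00031702,  0.00146084,  0.00044666, -0.001129  ,  0.00015695,
        0.00188014]), 'tau': array([-1.18357897e-03, -4.31240809e+01, -2.44220656e+01,  7.13118422e-02,
        5.60176594e-02, -8.52393305e-05]), 'tool_pos': array([182.18393716, 491.98831072, 248.07008438]), 'tcp_rot': array([-3.14014796e+00, -2.12514706e-04,  2.78681006e+00]), 'contact_force': array([ 0.01876379,  1.4755087 , -0.77573643]), 'moment': array([-0.00720844, -0.03052929,  0.01120924]), 'grip_width': 91.94312395353587}
scene {'fx': 464.4165214630119, 'fy': 464.4165214630119, 'cx': 249.94666942583237, 'cy': 188.15213726691903, 'pose': [[0.5883821381666169, 0.5839580259365241, -0.5592847963522682, -241.27034222365984], [-0.808548839427365, 0.4312686802262039, -0.4003199966484435, -639.1047306466714], [0.007431941007682926, 0.6877502085788606, 0.7259093723410603, 1109.480849982145], [0.0, 0.0, 0.0, 1.0]]}
top {'fx': 404.18017337963806, 'fy': 404.18017337963806, 'cx': 253.5140905754341, 'cy': 186.7654152408103, 'pose': [[-0.010477373362229297, 0.9850310205923926, -0.17205845843241133, 367.8423496646385], [-0.9999177300543041, -0.011594168132583736, -0.00548711111251678, -75.33481714645616], [-0.007399849354964858, 0.17198681268057373, 0.9850714585721694, 1243.1168265799197], [0.0, 0.0, 0.0, 1.0]]}
wrist {'fx': 318.3614205625342, 'fy': 318.3614205625342, 'cx': 252.3790220458111, 'cy': 194.46424992939401, 'pose': [[0.34712116083909555, -0.9015475098911501, -0.2583001879727994, 112.65088890259132], [0.9378193881886729, 0.3333126331593186, 0.09694061952464889, 519.0705773382904], [-0.0013018583409918647, -0.2758890646355275, 0.9611886022937391, 384.2969255394721], [0.0, 0.0, 0.0, 1.0]]}
```

View pics/scene0.png

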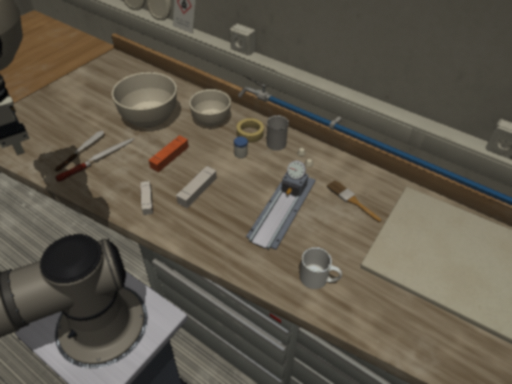

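View pics/top0.png

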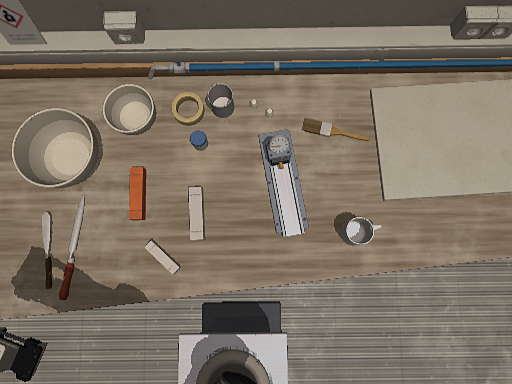

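View pics/wrist0.png

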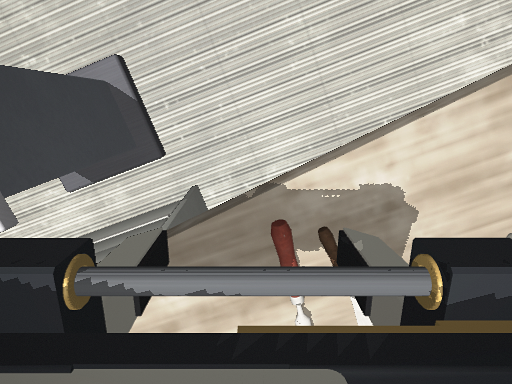

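The top view shows three candidates for the white bar. The large white bar is at about (196,213), a smaller white bar (decoy) is at (162,256), and the red bar (bystander) is at (137,193). The pale comparator bed is at (287,205). I choose the bar at (196,213), the larger white one, and will check it in a crop.

```bash
cat > h.py <<'E'
import numpy as np,cv2
from plant import get_obs,capture
def ray(c,u,v,z):
    P=np.array(c["pose"]);d=P[:3,:3]@np.array([(u-c["cx"])/c["fx"],-(v-c["cy"])/c["fy"],-1]);o=P[:3,3]
    return o+d*(z-o[2])/d[2]
def proj(c,p):
    P=np.array(c["pose"]);q=P[:3,:3].T@(np.array(p,float)-P[:3,3]);return np.array([c["cx"]+c["fx"]*q[0]/-q[2],c["cy"]-c["fy"]*q[1]/-q[2]])
E
python3 - <<'E'
from h import *
c=capture("top");im=c["image"]
a=cv2.resize(im[175:285,125:225],None,fx=5,fy=5,interpolation=cv2.INTER_CUBIC)
b=cv2.resize(im[120:245,245:320],None,fx=4.8,fy=4.8,interpolation=cv2.INTER_CUBIC)
cv2.imwrite("pics/cb.png",a);cv2.imwrite("pics/cc.png",b)
hsv=cv2.cvtColor(im,cv2.COLOR_BGR2HSV)
print(hsv[213,190:203].tolist());print(hsv[210,275:305].tolist())
E
```

```text
[[16, 36, 189], [13, 35, 183], [13, 35, 182], [14, 37, 180], [15, 37, 181], [14, 33, 180], [17, 35, 182], [15, 37, 181], [13, 34, 182], [13, 38, 183], [14, 38, 186], [14, 38, 196], [17, 37, 111]]
[[115, 12, 130], [116, 14, 132], [116, 15, 117], [0, 7, 75], [105, 3, 183], [90, 3, 169], [158, 14, 75], [177, 12, 211], [168, 6, 200], [173, 5, 199], [165, 5, 198], [165, 3, 198], [170, 8, 198], [0, 5, 200], [170, 8, 200], [10, 4, 199], [175, 8, 198], [173, 12, 198], [170, 12, 197], [176, 10, 201], [177, 14, 204], [150, 4, 188], [128, 44, 23], [0, 0, 182], [90, 1, 192], [113, 12, 85], [120, 16, 130], [113, 17, 132], [120, 12, 131], [113, 23, 143]]
```

View pics/cb.png

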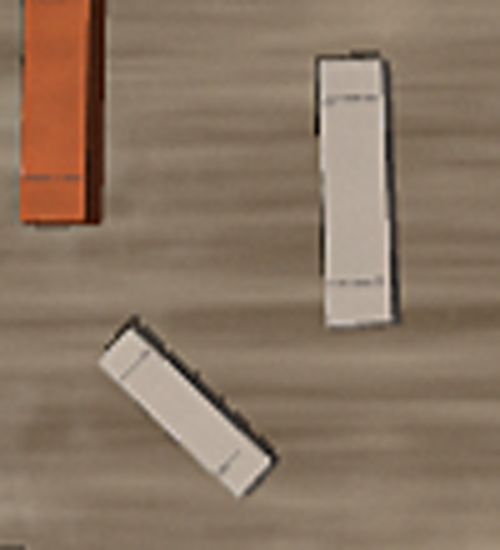

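View pics/cc.png

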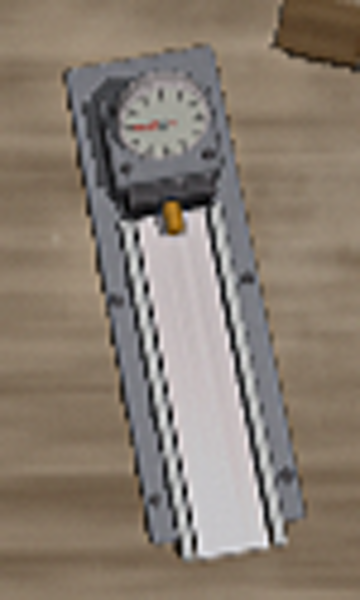

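The crop confirms the large white bar: its top face spans (189,186)–(203,240), clearly bigger than the small one. The bed lies between the rails, with its near end at about (283–301,235) and the plunger at (281,165).

Run:
```python
from h import *
def cutline(c,p0,p1,n): pass
for name in("top","scene"):
    c=capture(name);im=c["image"];hsv=cv2.cvtColor(im,cv2.COLOR_BGR2HSV).astype(int)
    # white bar top face
    if name=="top":
        m=((hsv[...,2]>165)&(hsv[...,1]<50)).astype(np.uint8)
        seeds={"bar":(196,213,40),"bed":(287,205,16),"small":(162,256,25)}
    else:
        print(hsv[185,197],hsv[215,278],hsv[180:195:2,197].tolist())
        m=((hsv[...,2]>150)&(hsv[...,1]<50)).astype(np.uint8)
        seeds={"bar":(197,184,40),"bed":(278,215,16)}
    n,l,st,ce=cv2.connectedComponentsWithStats(m,connectivity=4)
    for k,(u,v,z) in seeds.items():
        i=l[v,u]
        cn=max(cv2.findContours((l==i).astype(np.uint8),cv2.RETR_EXTERNAL,cv2.CHAIN_APPROX_NONE)[0],key=cv2.contourArea)[:,0]
        W=np.array([ray(c,a,b,z)[:2] for a,b in cn],np.float32)
        r=cv2.minAreaRect(W);print(name,k,i,st[i],r)
        print(cv2.boxPoints(r).round(1).tolist())
```

```text
top bar 771 [189 187  14  53 637] ((501.8782653808594, 105.89442443847656), (157.20513916015625, 37.698970794677734), 2.809938669204712)
[[422.3999938964844, 120.9000015258789], [424.29998779296875, 83.19999694824219], [581.2999877929688, 90.9000015258789], [579.5, 128.60000610351562]]
top bed 685 [ 274  164   27   72 1013] ((543.3658447265625, -169.3055877685547), (220.3853759765625, 44.67165756225586), 9.39977741241455)
[[431.0, -165.3000030517578], [438.29998779296875, -209.3000030517578], [655.7000122070312, -173.3000030517578], [648.4000244140625, -129.3000030517578]]
top small 804 [149 245  30  29 310] ((366.13238525390625, 201.20420837402344), (96.75627136230469, 28.044775009155273), 47.28852081298828)
[[323.0, 175.1999969482422], [343.6000061035156, 156.10000610351562], [409.29998779296875, 227.1999969482422], [388.6000061035156, 246.3000030517578]]
[ 18  32 160] [165   3 159] [[20, 32, 159], [20, 33, 160], [18, 32, 161], [19, 34, 159], [18, 34, 137], [20, 35, 87], [21, 39, 66], [20, 35, 65]]
scene bar 12 [184 171  25  23 226] ((503.9904479980469, 104.57540130615234), (101.71659851074219, 30.063982009887695), 4.002328872680664)
[[452.20001220703125, 116.0], [454.29998779296875, 86.0], [555.7999877929688, 93.0999984741211], [553.7000122070312, 123.0999984741211]]
scene bed 15 [254 194  40  52 682] ((542.271484375, -170.19761657714844), (212.5819854736328, 40.90117645263672), 9.432622909545898)
[[434.1000061035156, -167.39999389648438], [440.79998779296875, -207.8000030517578], [650.5, -173.0], [643.7999877929688, -132.60000610351562]]
```

Request:
carry_out(
  xyz=[
    [0,0,0],
    [0,0,0],
    [0,0,0],
    [-0.56,-0.74,0],
    [-0.56,-0.74,0],
    [-0.56,-0.74,0],
    [-0.56,-0.74,0],
    [-0.56,-0.74,0],
  ],
  dr=[
    [0,0,-0.96],
    [0,0,-0.96],
    [0,0,-0.96],
    [0,0,0],
    [0,0,0],
    [0,0,0],
    [0,0,0],
    [0,0,0],
  ],
  gripper=1,
)

```text
time: 1.3
tool_pos: [361.6, 277.1, 248.9]
tcp_rot: [3.141, 0.001, -3.094]
contact_force: [0.6, 0.1, -0.3]
grip_width: 91.6
```

Request:
carry_out(
  xyz=[
    [-0.56,-0.74,0],
    [-0.56,-0.74,0],
    [-0.56,-0.74,0.3],
    [-0.56,-0.74,0.3],
    [0,0,0],
  ],
  dr=[
    [0,0,0],
    [0,0,0],
    [0,0,0],
    [0,0,0],
    [0,0,0],
  ],
)

```text
time: 1.92
tool_pos: [504.5, 104.6, 211.0]
tcp_rot: [-3.141, -0.002, -3.099]
contact_force: [-1.2, -0.2, -0.3]
grip_width: 91.8
```

Run:
```python
from h import *
c=capture("wrist");cv2.imwrite("pics/w1.png",c["image"]);print(get_obs()["tool_pos"],get_obs()["tcp_rot"])
```

```text
[503.55407852 106.18470508 211.7955952 ] [ 3.14138328e+00 -2.03862421e-03 -3.09751259e+00]
```

View pics/w1.png

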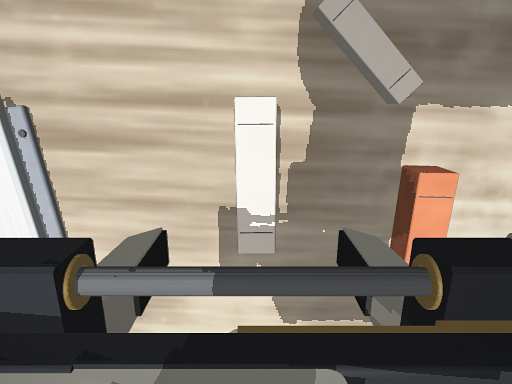

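The wrist picture shows the whole white bar. Its top corners are near (235,97), (277,97), (275,252) and (238,252), with the red bar to the right and the comparator base at the left edge.

Run:
```python
from h import *
c=capture("wrist");print(np.array(c["pose"]).round(3).tolist())
for q in [(235,97),(277,97),(275,252),(238,252)]: print(ray(c,*q,40).round(1))
for p in [(422,82,40),(422,122,40),(582,130,40)]: print(proj(c,p))
g=cv2.resize(c["image"][80:270,200:310],None,fx=3,fy=3);cv2.imwrite("pics/w1c.png",g)
```

```text
[[-0.044, -0.961, -0.274, 429.623], [0.999, -0.043, -0.013, 103.873], [0.0, -0.274, 0.962, 348.093], [0.0, 0.0, 0.0, 1.0]]
[424.4  87.7  40. ]
[422.6 126.5  40. ]
[579.7 134.7  40. ]
[581.4  95.5  40. ]
[228.93272364  94.04187417]
[272.18127812  96.05432492]
[270.44976405 253.78758842]
```

View pics/w1c.png

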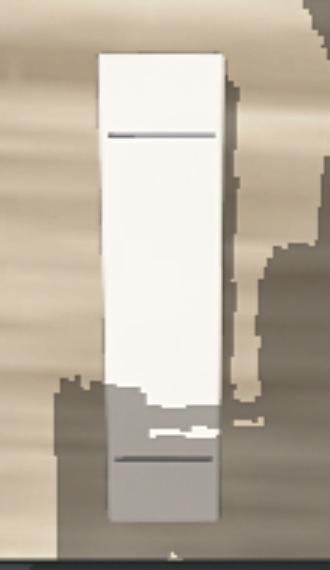

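Request:
carry_out(
  xyz=[
    [0.02,0.04,0.5],
    [0,0,0.7],
    [0,0,0.7],
    [0,0,0.5],
    [0,0,0.3],
    [0,0,0.2],
    [0,0,0],
  ],
  dr=[
    [0,0,-0.05],
    [0,0,0],
    [0,0,0],
    [0,0,0],
    [0,0,0],
    [0,0,0],
    [0,0,0],
  ],
)

```text
time: 2.9
tool_pos: [501.6, 110.6, 38.7]
tcp_rot: [3.141, -0.001, -3.086]
contact_force: [0.2, -0.0, 0.2]
grip_width: 91.4
```

Run:
```python
from h import *
for i in range(4):
    c=capture("wrist");o=get_obs();print(o["tool_pos"].round(1),o["tcp_rot"].round(4),o["contact_force"].round(1))
cv2.imwrite("pics/w2.png",c["image"])
```

```text
[502.1 110.5  39.3] [ 3.1414e+00  6.0000e-04 -3.0864e+00] [-0.3 -0.  -0.7]
[502.4 110.3  39.5] [ 3.1415e+00  1.4000e-03 -3.0866e+00] [-0.3 -1.   0.6]
[502.6 110.2  39.7] [ 3.1414e+00  1.8000e-03 -3.0869e+00] [-0.4 -0.  -0.1]
[502.6 110.1  39.7] [ 3.1415e+00  1.8000e-03 -3.0871e+00] [ 0.7 -0.2 -0.7]
```

View pics/w2.png

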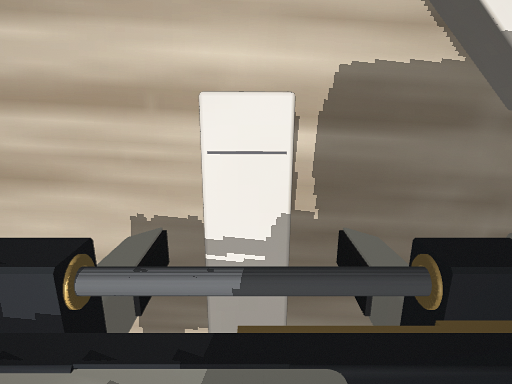

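Now lower the last bit, centre and close.

Request:
carry_out(
  xyz=[
    [0,-0.03,0.11],
    [0,0,0],
  ],
  dr=[
    [0,0,0],
    [0,0,0],
  ],
)

```text
time: 3.35
tool_pos: [501.9, 107.8, 31.8]
tcp_rot: [3.142, -0.001, -3.088]
contact_force: [0.3, 1.5, 0.9]
grip_width: 91.9
```

Request:
carry_out(
  xyz=[
    [0,0,0],
    [0,0,0],
    [0,0,0],
    [0,0,0],
    [0,0,0],
    [0,0,0],
  ],
  dr=[
    [0,0,0],
    [0,0,0],
    [0,0,0],
    [0,0,0],
    [0,0,0],
    [0,0,0],
  ],
  gripper=-1,
)

```text
time: 4.1
tool_pos: [502.2, 108.0, 32.2]
tcp_rot: [3.142, 0.0, -3.087]
contact_force: [0.6, 0.2, -0.3]
grip_width: 39.8
```

Request:
carry_out(
  xyz=[
    [0,0,-0.5],
    [0,0,-0.7],
    [0,0,-0.8],
    [0.06,-0.7,0],
    [0.07,-0.95,0],
    [0.07,-0.95,0],
    [0.06,-0.95,0],
    [0.06,-0.8,0],
  ],
  dr=[
    [0,0,0],
    [0,0,0],
    [0,0,-0.79],
    [0,0,0],
    [0,0,0],
    [0,0,0],
    [0,0,0],
    [0,0,0],
  ],
)

```text
time: 5.1
tool_pos: [525.6, -154.6, 151.7]
tcp_rot: [3.141, -0.001, -2.978]
contact_force: [0.7, 1.0, -1.9]
grip_width: 39.9
```

Request:
carry_out(
  xyz=[
    [0,-0.3,0],
    [0,0,0],
    [0,0,0],
  ],
  dr=[
    [0,0,0],
    [0,0,0],
    [0,0,0],
  ],
)

```text
time: 5.48
tool_pos: [528.6, -168.8, 151.8]
tcp_rot: [3.14, -0.001, -2.976]
contact_force: [-0.4, 0.4, -2.2]
grip_width: 39.6
```

Run:
```python
from h import *
for n in ("wrist","top","scene"):
    c=capture(n);cv2.imwrite(f"pics/{n}3.png",c["image"])
o=get_obs();print(o["tool_pos"].round(1),np.degrees(o["tcp_rot"]).round(2),o["grip_width"])
```

```text
[ 528.9 -168.8  152.1] [ 1.7997e+02 -1.0000e-02 -1.7046e+02] 40.045508153465086
```

View pics/wrist3.png

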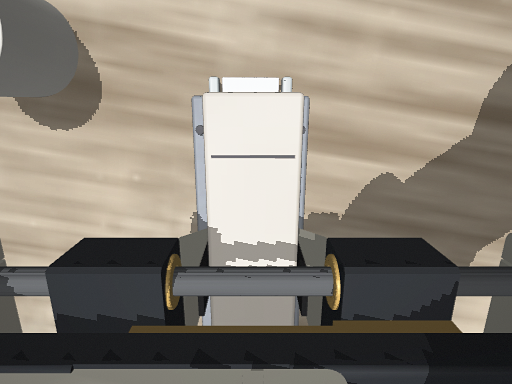

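View pics/top3.png

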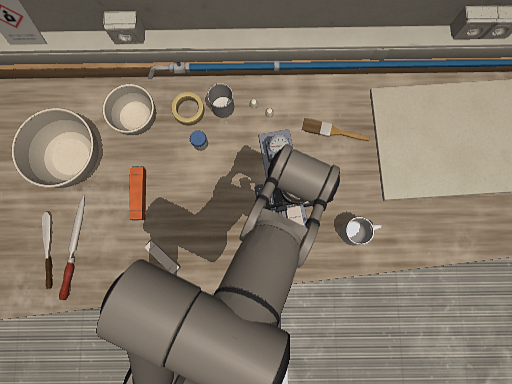

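View pics/scene3.png

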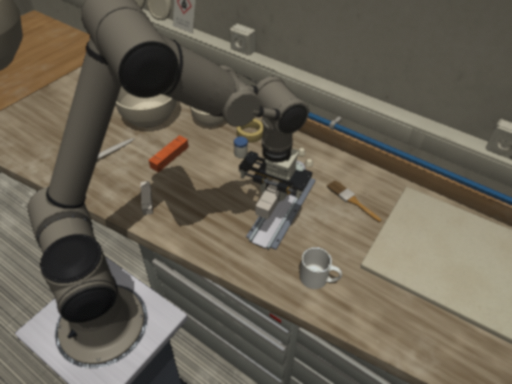

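The wrist picture shows the bar held level over the bed. Its rear edge spans u 203–303 at row 94. The rail ends are at u≈209–217 and 283–291, row 78, and the base edges at u≈192 and 309.

Run:
```python
from h import *
im=cv2.imread("pics/wrist3.png")
cv2.imwrite("pics/w3c.png",cv2.resize(im[70:240,180:320],None,fx=5,fy=3.5,interpolation=cv2.INTER_CUBIC))
c=capture("wrist")
print(im[85,205:296].max(1).tolist())
for q in [(203,94),(303,94)]: print("bar",ray(c,*q,160).round(1))
```

```text
[182, 184, 183, 182, 202, 235, 246, 242, 239, 238, 239, 237, 202, 141, 72, 102, 116, 204, 255, 253, 252, 252, 252, 252, 252, 252, 252, 252, 252, 252, 252, 252, 252, 252, 252, 252, 252, 252, 252, 252, 252, 252, 252, 252, 252, 252, 252, 252, 252, 252, 252, 252, 252, 252, 252, 252, 252, 252, 252, 252, 252, 252, 252, 252, 252, 252, 252, 252, 252, 252, 252, 253, 255, 232, 88, 94, 83, 155, 228, 247, 245, 240, 236, 232, 231, 217, 182, 144, 176, 174, 171]
bar [ 455.5 -199.5  160. ]
bar [ 449.1 -161.6  160. ]
```

View pics/w3c.png

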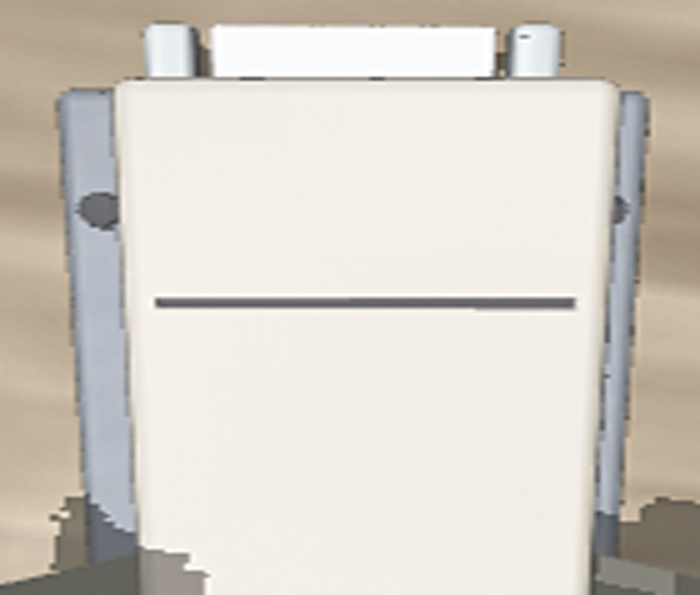

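Run:
```python
from h import *
c=capture("wrist");o=get_obs();t=o["tool_pos"];y=o["tcp_rot"][2]
ex=np.array([np.cos(y),np.sin(y)]);ey=np.array([np.sin(y),-np.cos(y)])
def f(n,u,v,z):
    p=ray(c,u,v,z);d=p[:2]-t[:2];print(n,p.round(1),"tool",(d@ex).round(1),(d@ey).round(1))
f("railmid",250,85,23);f("railL in",217.7,85,23);f("railR in",282.3,85,23);f("bedend",250,77.5,16);f("railend",250,76.5,23)
f("bar rear mid",253,94,160);f("barL front",208.5,235,160);f("barR front",298,235,160);f("barL",203,94,160);f("barR",303,94,160)
# base edges, left/right
for z in (0,8,10):
  f("bL",192.5,98,z);f("bL2",197.5,212,z);f("bR",309,98,z);f("bR2",303.5,212,z)
print(np.degrees(y))
print("comparator origin from wrist bed end")
```

```text
railmid [ 442.5 -184.5   23. ] tool 87.8 -0.7
railL in [ 446.8 -209.6   23. ] tool 87.8 -26.2
railR in [ 438.3 -159.3   23. ] tool 87.8 24.8
bedend [ 436.5 -185.5   16. ] tool 93.9 -0.7
railend [ 436.3 -185.5   23. ] tool 94.1 -0.6
bar rear mid [ 452.4 -180.7  160. ] tool 77.5 1.4
barL front [ 513.3 -190.1  160. ] tool 18.9 -17.9
barR front [ 506.9 -151.7  160. ] tool 18.9 21.1
barL [ 455.6 -199.7  160. ] tool 77.5 -17.8
barR [ 449.2 -161.8  160. ] tool 77.5 20.6
bL [ 460.2 -232.2    0. ] tool 78.3 -50.7
bL2 [ 563.3 -215.5    0. ] tool -26.2 -51.3
bR [ 443.4 -132.6    0. ] tool 78.3 50.3
bR2 [ 546.5 -115.4    0. ] tool -26.2 50.2
bL [ 460.1 -230.8    8. ] tool 78.2 -49.2
bL2 [ 560.3 -214.5    8. ] tool -23.4 -49.8
bR [ 443.8 -133.9    8. ] tool 78.2 49.0
bR2 [ 544.  -117.2    8. ] tool -23.4 48.9
bL [ 460.  -230.4   10. ] tool 78.1 -48.9
bL2 [ 559.6 -214.3   10. ] tool -22.7 -49.4
bR [ 443.9 -134.3   10. ] tool 78.2 48.6
bR2 [ 543.4 -117.7   10. ] tool -22.7 48.5
-170.48432147014415
comparator origin from wrist bed end
```

Request:
carry_out(
  xyz=[
    [0,-0.04,0.4],
    [0,0,0.5],
    [0,0,0.4],
    [0,0,0.1],
    [0,0,0],
    [0,0,0],
  ],
  dr=[
    [0,0,0],
    [0,0,0],
    [0,0,0],
    [0,0,0],
    [0,0,0],
    [0,0,0],
  ],
)

```text
time: 6.48
tool_pos: [530.0, -172.9, 69.2]
tcp_rot: [-3.14, 0.002, -2.977]
contact_force: [-0.4, -1.0, -2.6]
grip_width: 39.8
```

Run:
```python
from h import *
c=capture("wrist");cv2.imwrite("pics/w4.png",c["image"])
cv2.imwrite("pics/w4c.png",cv2.resize(c["image"][40:240,150:350],None,fx=3.5,fy=3,interpolation=cv2.INTER_CUBIC))
o=get_obs();print(o["tool_pos"].round(1),np.degrees(o["tcp_rot"]).round(2),o["contact_force"])
```

```text
[ 530.  -172.9   69.2] [-1.7994e+02  1.0000e-01 -1.7056e+02] [ 0.0720655  -1.04716487 -2.64611348]
```

View pics/w4c.png

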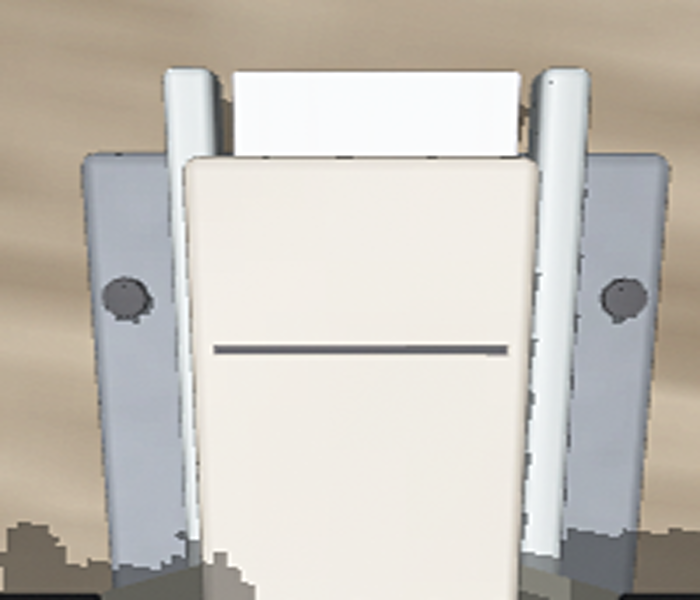

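Run:
```python
from h import *
c=capture("wrist");o=get_obs();t=o["tool_pos"];y=o["tcp_rot"][2]
ex=np.array([np.cos(y),np.sin(y)]);ey=np.array([np.sin(y),-np.cos(y)])
def f(n,u,v,z):
    u=150+u/3.5;v=40+v/3
    p=ray(c,u,v,z);d=p[:2]-t[:2];print(n,p.round(1),"tool",(d@ex).round(1),(d@ey).round(1))
f("rail outL",165,80,23);f("rail outR",589,80,23);f("inL",213,80,23);f("inR",534,80,23);f("outL2",189,520,23);f("outR2",562,520,23)
f("barL",187,160,77);f("barR",537,160,77);f("barL2",203,520,77);f("barR2",519,520,77);f("bedend",376,71,16)
f("bL",84,160,10);f("bL2",112,560,10);f("bR",666,160,10);f("bR2",632,540,10)
```

```text
rail outL [ 443.2 -216.3   23. ] tool 92.6 -28.6
rail outR [ 432.6 -152.5   23. ] tool 92.6 36.1
inL [ 442.  -209.1   23. ] tool 92.6 -21.3
inR [ 434.  -160.8   23. ] tool 92.6 27.7
outL2 [ 525.  -202.5   23. ] tool 9.6 -28.4
outR2 [ 514.4 -138.8   23. ] tool 9.7 36.2
barL [ 456.2 -203.3   77. ] tool 77.6 -17.9
barR [ 449.9 -165.4   77. ] tool 77.6 20.5
barL2 [ 504.4 -195.4   77. ] tool 28.8 -18.0
barR2 [ 498.1 -157.4   77. ] tool 28.8 20.5
bedend [ 435.7 -184.9   16. ] tool 94.9 3.7
bL [ 459.  -230.3   10. ] tool 79.4 -45.0
bL2 [ 541.5 -217.    10. ] tool -4.3 -45.4
bR [ 443.  -134.4   10. ] tool 79.4 52.2
bR2 [ 520.9 -121.7   10. ] tool 0.5 52.0
```

Request:
carry_out(
  xyz=[
    [0,0.04,0.1],
    [0,0,0.1],
    [0,0,0.05],
    [0,0,0],
    [0,0,0],
  ],
  dr=[
    [0,0,0],
    [0,0,0],
    [0,0,0],
    [0,0,0],
    [0,0,0],
  ],
)

```text
time: 7.2
tool_pos: [529.0, -170.4, 53.1]
tcp_rot: [-3.142, 0.0, -2.977]
contact_force: [-0.8, -0.1, -2.3]
grip_width: 40.1
```

Run:
```python
from h import *
c=capture("wrist");cv2.imwrite("pics/w5.png",c["image"])
cv2.imwrite("pics/w5c.png",cv2.resize(c["image"][40:240,150:350],None,fx=3.5,fy=3,interpolation=cv2.INTER_CUBIC))
o=get_obs();print(o["tool_pos"].round(1),np.degrees(o["tcp_rot"]).round(2),o["contact_force"])
```

```text
[ 529.  -170.4   53.2] [-1.8000e+02  1.0000e-02 -1.7057e+02] [ 0.14365055 -0.06765343 -2.23387139]
```

View pics/w5c.png

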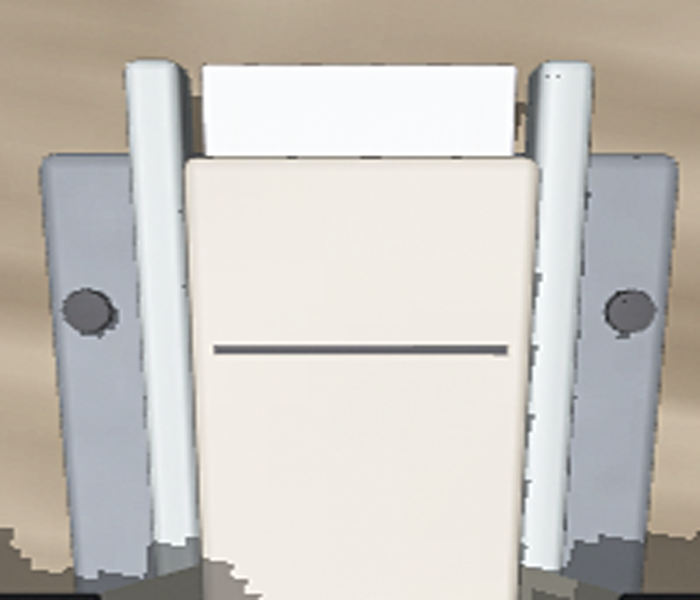

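The bar is centred between the rails: bar middle at u≈362, rail middle at ≈360 in the crop. Lowering onto the bed.

Request:
carry_out(
  xyz=[
    [0,0,0.04],
    [0,0,0.03],
    [0,0,0.01],
    [0,0,0],
    [0,0,0],
  ],
  dr=[
    [0,0,0],
    [0,0,0],
    [0,0,0],
    [0,0,0],
    [0,0,0],
  ],
)

```text
time: 7.88
tool_pos: [528.9, -170.4, 48.3]
tcp_rot: [3.142, 0.0, -2.977]
contact_force: [-0.9, -0.1, -2.1]
grip_width: 39.6
```

Request:
carry_out(
  xyz=[
    [0,0,0.01],
    [0,0,0],
    [0,0,0],
  ],
  dr=[
    [0,0,0],
    [0,0,0],
    [0,0,0],
  ],
)

```text
time: 8.25
tool_pos: [529.0, -170.4, 48.1]
tcp_rot: [-3.141, 0.0, -2.977]
contact_force: [-2.3, 2.3, 5.5]
grip_width: 39.6
```

Request:
carry_out(
  xyz=[
    [0,0,0.01],
    [0,0,0],
    [0,0,0],
  ],
  dr=[
    [0,0,0],
    [0,0,0],
    [0,0,0],
  ],
)

```text
time: 8.62
tool_pos: [529.0, -170.4, 48.1]
tcp_rot: [-3.141, 0.001, -2.977]
contact_force: [-3.8, 1.5, 10.2]
grip_width: 40.1
```

Request:
carry_out(
  xyz=[
    [0,0,-0.01],
    [0,0,0],
    [-0.05,0,0],
    [-0.07,0,0],
    [-0.07,0,0],
    [-0.07,0,0],
    [-0.05,0,0],
    [0,0,0],
  ],
  dr=[
    [0,0,0],
    [0,0,0],
    [0,0,0],
    [0,0,0],
    [0,0,0],
    [0,0,0],
    [0,0,0],
    [0,0,0],
  ],
)

```text
time: 9.62
tool_pos: [546.6, -167.6, 48.1]
tcp_rot: [-3.142, -0.001, -2.977]
contact_force: [-5.8, -0.9, 7.6]
grip_width: 40.0
```

Run:
```python
from h import *
c=capture("wrist");cv2.imwrite("pics/w6.png",c["image"])
cv2.imwrite("pics/w6c.png",cv2.resize(c["image"][40:240,150:350],None,fx=3.5,fy=3,interpolation=cv2.INTER_CUBIC))
s=capture("top");cv2.imwrite("pics/t6.png",cv2.resize(s["image"][110:245,245:345],None,fx=4.4,fy=4.4,interpolation=cv2.INTER_CUBIC))
for i in range(3):
    capture("wrist");o=get_obs();print(o["tool_pos"].round(1),np.degrees(o["tcp_rot"]).round(2),o["contact_force"].round(1))
```

```text
[ 546.6 -167.6   48.1] [-1.8000e+02 -7.0000e-02 -1.7056e+02] [-5.4 -0.9  7.9]
[ 546.6 -167.6   48.1] [-1.8000e+02 -7.0000e-02 -1.7056e+02] [-5.1 -0.6  8. ]
[ 546.6 -167.6   48.1] [-1.8000e+02 -7.0000e-02 -1.7056e+02] [-5.7 -0.8  8.3]
```

View pics/w6c.png

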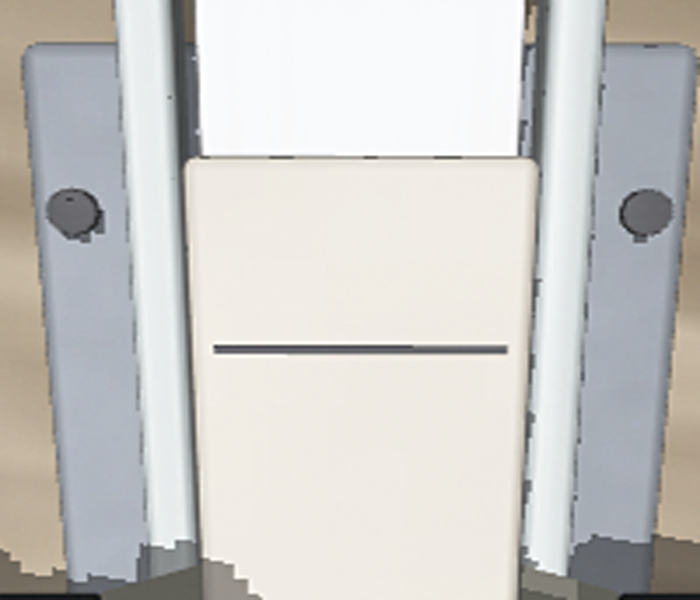

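View pics/t6.png

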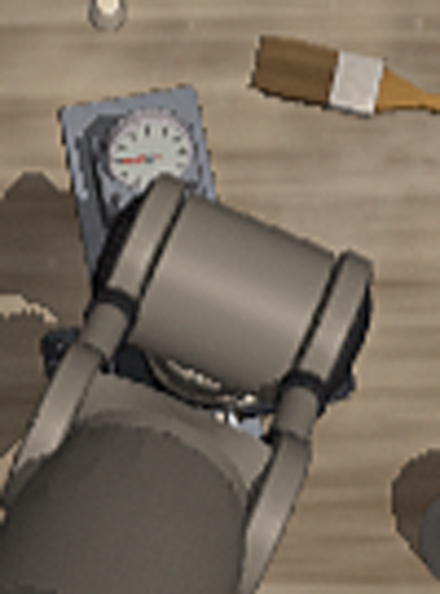

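Request:
carry_out(
  xyz=[
    [-0.04,0,-0.005],
    [-0.04,0,0],
    [-0.04,0,0],
    [-0.04,0,0],
    [-0.04,0,0],
    [-0.04,0,0],
    [0,0,0],
    [0,0,0],
  ],
  dr=[
    [0,0,0],
    [0,0,0],
    [0,0,0],
    [0,0,0],
    [0,0,0],
    [0,0,0],
    [0,0,0],
    [0,0,0],
  ],
)

```text
time: 10.88
tool_pos: [560.0, -165.3, 48.1]
tcp_rot: [3.141, -0.003, -2.977]
contact_force: [-9.3, -1.8, 8.6]
grip_width: 40.1
```

Run:
```python
from h import *
s=capture("top");cv2.imwrite("pics/t7.png",cv2.resize(s["image"][120:180,250:310],None,fx=8,fy=8,interpolation=cv2.INTER_CUBIC))
for i in range(3):
    capture("wrist");o=get_obs();print(o["tool_pos"].round(1),np.degrees(o["tcp_rot"]).round(2),o["contact_force"].round(1))
```

```text
[ 560.  -165.3   48.1] [ 1.7997e+02 -1.7000e-01 -1.7056e+02] [-9.  -1.5  8.2]
[ 560.  -165.3   48.1] [ 1.7997e+02 -1.7000e-01 -1.7057e+02] [-9.1 -1.3  8.7]
[ 560.  -165.3   48.1] [ 1.7997e+02 -1.7000e-01 -1.7057e+02] [-9.2 -0.8  9. ]
```

View pics/t7.png

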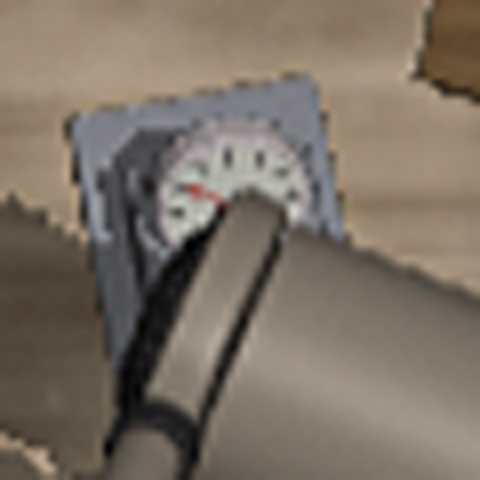

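The dial pointer (about (190,190) in the crop) has turned, so the plunger is being pressed. Continuing slowly.

Request:
carry_out(
  xyz=[
    [-0.03,0,-0.005],
    [-0.03,0,0],
    [-0.03,0,0],
    [-0.03,0,0],
    [-0.02,0,0],
    [0,0,0],
  ],
  dr=[
    [0,0,0],
    [0,0,0],
    [0,0,0],
    [0,0,0],
    [0,0,0],
    [0,0,0],
  ],
)

```text
time: 11.82
tool_pos: [567.2, -164.0, 48.1]
tcp_rot: [3.14, -0.005, -2.977]
contact_force: [-13.4, -3.0, 9.5]
grip_width: 40.1
```

Request:
carry_out(
  xyz=[
    [-0.02,0,0],
    [-0.02,0,0],
    [0,0,0],
  ],
  dr=[
    [0,0,0],
    [0,0,0],
    [0,0,0],
  ],
)

```text
time: 12.2
tool_pos: [569.3, -163.7, 48.2]
tcp_rot: [3.14, -0.006, -2.977]
contact_force: [-13.8, -2.9, 9.5]
grip_width: 39.8
```

Request:
carry_out(
  xyz=[
    [-0.02,0,0],
    [0,0,0],
    [0,0,0],
  ],
  dr=[
    [0,0,0],
    [0,0,0],
    [0,0,0],
  ],
)

```text
time: 12.58
tool_pos: [570.2, -163.5, 48.1]
tcp_rot: [3.14, -0.007, -2.977]
contact_force: [-14.8, -3.2, 11.3]
grip_width: 39.9
```

Request:
carry_out(
  xyz=[
    [-0.02,0,0],
    [0,0,0],
    [0,0,0],
  ],
  dr=[
    [0,0,0],
    [0,0,0],
    [0,0,0],
  ],
)

```text
time: 12.95
tool_pos: [571.3, -163.3, 48.1]
tcp_rot: [3.14, -0.007, -2.977]
contact_force: [-16.1, -2.9, 10.6]
grip_width: 39.9
```

Request:
carry_out(
  xyz=[
    [-0.02,0,0],
    [0,0,0],
    [0,0,0],
  ],
  dr=[
    [0,0,0],
    [0,0,0],
    [0,0,0],
  ],
)

```text
time: 13.32
tool_pos: [572.3, -163.1, 48.1]
tcp_rot: [3.14, -0.007, -2.977]
contact_force: [-16.1, -3.7, 11.8]
grip_width: 39.8
```

Run:
```python
from h import *
s=capture("top");cv2.imwrite("pics/t8.png",cv2.resize(s["image"][120:180,250:310],None,fx=8,fy=8,interpolation=cv2.INTER_CUBIC))
c=capture("wrist");cv2.imwrite("pics/w8c.png",cv2.resize(c["image"][40:240,150:350],None,fx=3.5,fy=3,interpolation=cv2.INTER_CUBIC))
```

```text
(no output)
```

View pics/t8.png

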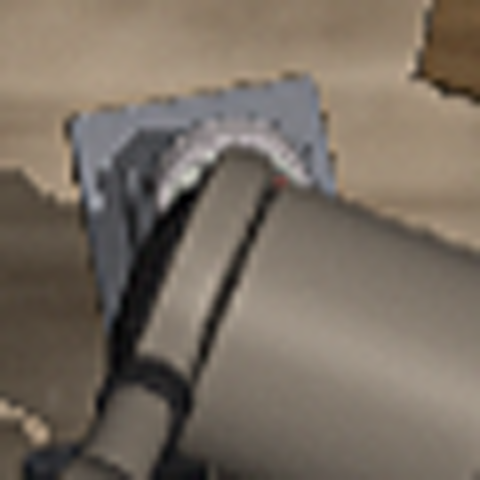

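View pics/w8c.png

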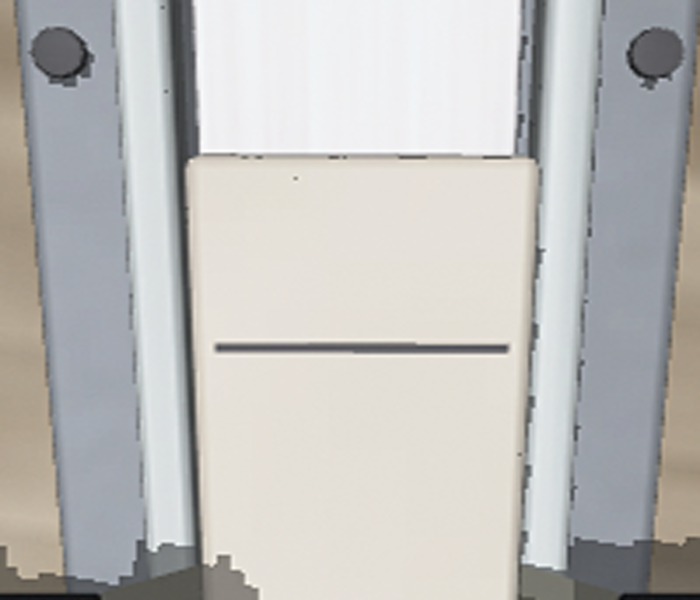

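The bar hasn't slipped: its rear edge is still at crop row 157. The pointer tip is now at upper right, (280,182). There is no stop contact yet, since force is rising only slowly.

Request:
carry_out(
  xyz=[
    [-0.02,0,0],
    [0,0,0],
    [0,0,0],
  ],
  dr=[
    [0,0,0],
    [0,0,0],
    [0,0,0],
  ],
)

```text
time: 13.8
tool_pos: [573.3, -163.0, 48.1]
tcp_rot: [3.14, -0.008, -2.977]
contact_force: [-16.0, -3.9, 12.0]
grip_width: 39.8
```

Request:
carry_out(
  xyz=[
    [-0.02,0,0],
    [0,0,0],
    [0,0,0],
  ],
  dr=[
    [0,0,0],
    [0,0,0],
    [0,0,0],
  ],
)

```text
time: 14.18
tool_pos: [574.3, -162.8, 48.1]
tcp_rot: [3.14, -0.008, -2.977]
contact_force: [-16.7, -4.6, 13.1]
grip_width: 39.6
```

Request:
carry_out(
  xyz=[
    [-0.02,0,0],
    [0,0,0],
    [0,0,0],
  ],
  dr=[
    [0,0,0],
    [0,0,0],
    [0,0,0],
  ],
)

```text
time: 14.55
tool_pos: [574.4, -162.8, 48.1]
tcp_rot: [3.139, -0.01, -2.977]
contact_force: [-21.4, -5.5, 15.0]
grip_width: 39.8
```

Request:
carry_out(
  xyz=[
    [-0.01,0,-0.005],
    [-0.01,0,0],
    [0,0,0],
    [0,0,0],
  ],
  dr=[
    [0,0,0],
    [0,0,0],
    [0,0,0],
    [0,0,0],
  ],
)

```text
time: 15.05
tool_pos: [574.5, -162.7, 48.1]
tcp_rot: [3.139, -0.013, -2.977]
contact_force: [-24.8, -5.3, 15.9]
grip_width: 39.7
```

Run:
```python
from h import *
c=capture("wrist");cv2.imwrite("pics/w9c.png",cv2.resize(c["image"][40:240,150:350],None,fx=3.5,fy=3,interpolation=cv2.INTER_CUBIC))
c=capture("scene");cv2.imwrite("pics/s9c.png",cv2.resize(c["image"][130:260,220:350],None,fx=4.5,fy=4.5,interpolation=cv2.INTER_CUBIC))
c=capture("top");cv2.imwrite("pics/t9.png",c["image"])
for i in range(3):
    capture("wrist");o=get_obs();print(o["tool_pos"].round(1),np.degrees(o["tcp_rot"]).round(2),o["contact_force"].round(1),o["moment"].round(2),o["grip_width"])
```

```text
[ 574.5 -162.7   48.1] [ 179.84   -0.74 -170.55] [-24.4  -5.9  15.7] [-1.14  3.64 -0.09] 39.276387975401015
[ 574.5 -162.7   48.1] [ 179.84   -0.73 -170.55] [-24.9  -6.4  15.6] [-1.22  3.61 -0.1 ] 39.801805994571666
[ 574.5 -162.7   48.1] [ 179.84   -0.74 -170.55] [-24.9  -6.5  14.8] [-1.18  3.71 -0.1 ] 39.88169065211502
```

View pics/w9c.png

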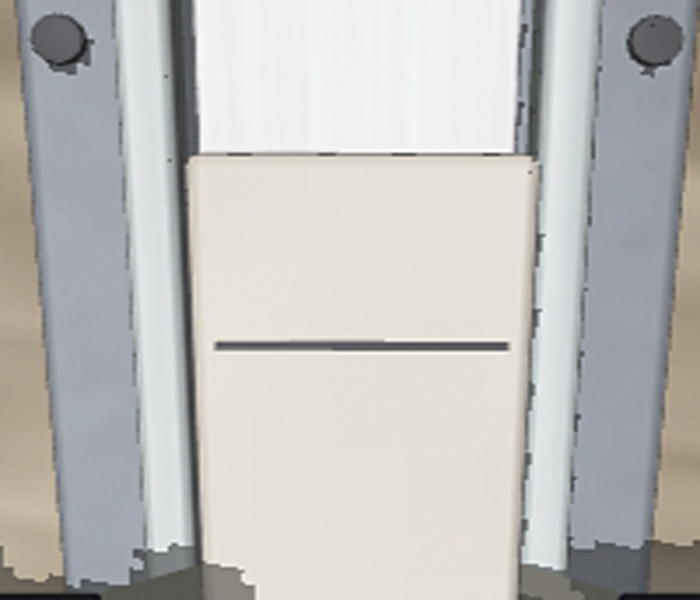

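View pics/s9c.png

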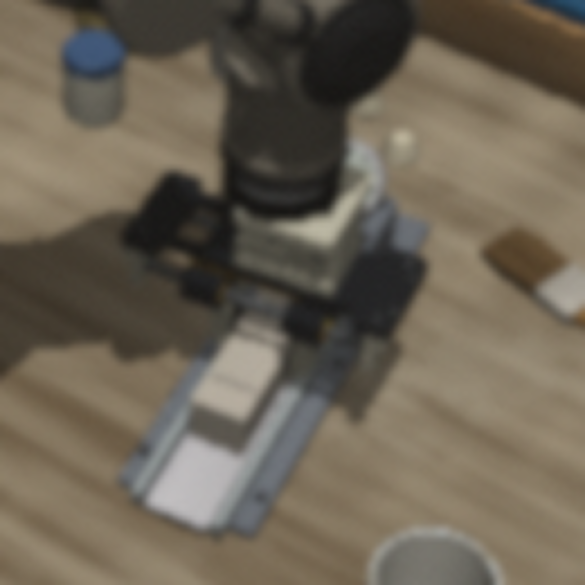

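View pics/t9.png

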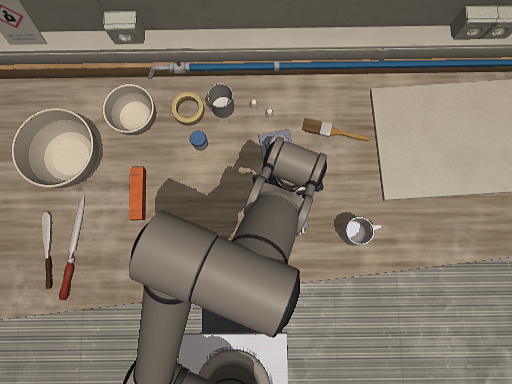

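The bar is against the stop: the tool stalls at x=574.5 while the force climbs. The arm's compliance has tilted the tool 0.7°. I'll take that out so the end sits flush.

Request:
carry_out(
  xyz=[
    [0,0,0],
    [0,0,0],
    [0,0,0],
    [0,0,0],
    [0,0,0],
  ],
  dr=[
    [0,-0.03,0],
    [0,-0.03,0],
    [0,-0.03,0],
    [0,0,0],
    [0,0,0],
  ],
)

```text
time: 15.98
tool_pos: [574.5, -162.7, 48.0]
tcp_rot: [3.139, -0.0, -2.977]
contact_force: [-23.7, -6.2, 14.2]
grip_width: 39.8
```

Request:
carry_out(
  xyz=[
    [-0.01,0,-0.005],
    [-0.01,0,0],
    [0,0,0],
    [0,0,0],
    [0,0,0],
  ],
  dr=[
    [0,-0.02,0],
    [0,-0.01,0],
    [0,0,0],
    [0,0,0],
    [0,0,0],
  ],
)

```text
time: 16.6
tool_pos: [574.6, -162.7, 48.0]
tcp_rot: [3.138, 0.001, -2.977]
contact_force: [-26.3, -7.9, 15.8]
grip_width: 39.8
```

Run:
```python
from h import *
for i in range(6):
    c=capture("wrist");o=get_obs();print(o["time"],o["tool_pos"].round(1),np.degrees(o["tcp_rot"]).round(2),o["contact_force"].round(1),o["grip_width"])
cv2.imwrite("pics/w10.png",c["image"])
t=o["tool_pos"];y=o["tcp_rot"][2];ex=np.array([np.cos(y),np.sin(y)])
cv2.imwrite("pics/w10c.png",cv2.resize(c["image"][40:240,150:350],None,fx=3.5,fy=3,interpolation=cv2.INTER_CUBIC))
print(((ray(c,252,91.5,56)[:2]-t[:2])@ex))
s=capture("top");cv2.imwrite("pics/t10.png",cv2.resize(s["image"][120:180,250:310],None,fx=8,fy=8,interpolation=cv2.INTER_CUBIC))
```

```text
16.65 [ 574.6 -162.7   48. ] [ 1.7981e+02  8.0000e-02 -1.7054e+02] [-26.3  -8.2  15.7] 39.82913382476348
16.7 [ 574.6 -162.7   48. ] [ 1.7981e+02  8.0000e-02 -1.7054e+02] [-25.8  -8.5  16.9] 39.82898151831529
16.75 [ 574.6 -162.7   48. ] [ 1.7981e+02  8.0000e-02 -1.7054e+02] [-27.1  -8.2  15.7] 39.71739679754029
16.8 [ 574.6 -162.7   48. ] [ 1.7981e+02  8.0000e-02 -1.7055e+02] [-26.9  -8.4  16.3] 39.977202536237456
16.85 [ 574.6 -162.7   48. ] [ 1.7981e+02  8.0000e-02 -1.7054e+02] [-26.9  -8.2  15.2] 40.05313185387757
16.9 [ 574.6 -162.7   48. ] [ 1.7981e+02  7.0000e-02 -1.7054e+02] [-27.1  -7.3  16. ] 39.95571323253005
78.36808471890409
```

View pics/w10.png

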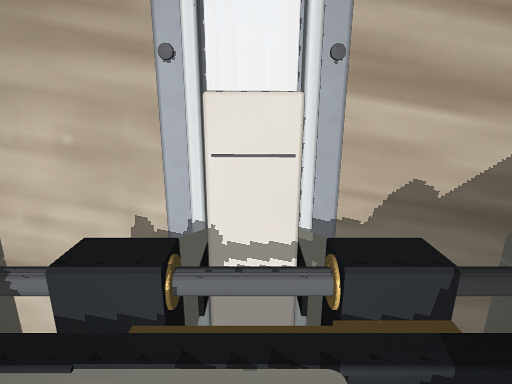

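View pics/t10.png

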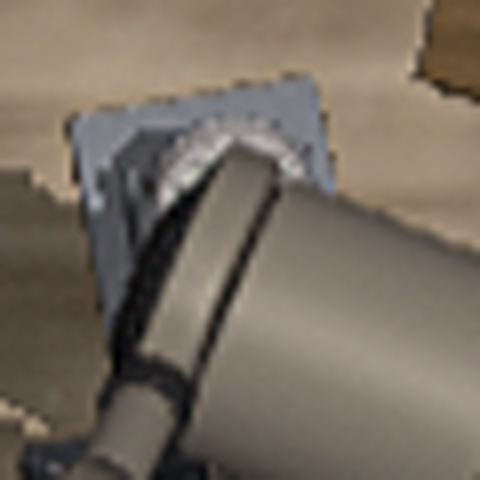

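Axial force has been steady at about 28 N over 0.3 s with the tool stationary. That is well above the 8.4 N spring, so I'm handing in.

```bash
python3 -c "
from plant import *
print(close_job())"
```

```text
the job is handed in; nothing more can be done
None
```

I laid the larger white bar on the comparator bed, between the rails and about 27 mm clear of the plunger (worked out from the camera measurements). I then slid it slowly to the stop plate and handed the job in at about 17 s, still gripped and pressed there.

**At the stop:** the tool stalled at x ≈ 574.5 mm while a further 2.4 mm of commanded push only raised the force. The last readings were steady at about 28 N along the bed and 16 N upward, with the grip at 39.8 mm. Taking off the 8.4 N spring and a rough guess for friction leaves around 10 N on the stop itself. The measured travel agrees with the bar being fully home, to within about 3 mm.

**Position and tilt:** the bar sat centred between the rails, with no clear slip in the jaws. Pushing had tilted the tool 0.7°, and I took that out before the end; the other tilt axis was left about 0.2° off.

**Bystanders:** the red bar, jar and mug looked unmoved in the last full top view, taken before the final two small pushes.

**Checks that disagreed or were missing:**
- The wrist and top cameras differed by about 5 mm on the bar's sideways position, so I relied on the bar and rails seen together in the wrist view.
- The dial pointer was seen turning during the slide, but the arm hid it in the final picture. Stop contact therefore rests on the stall, the force rise and the travel, not on a dial reading.

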